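# Make up the parts trays of two stripped hand planes

### The arm

A 6-joint arm with a two-finger parallel gripper is mounted at the origin on the work surface. World frame = base frame: x ahead of the robot, y to its left, z up, the work surface at z = 0. Lengths are in mm, angles in rad, forces in N, time in s.
With the tool pointing down it reaches from about 275 to 825 mm from the base axis. Payload 4.9 kg.
Tool frame: the origin (TCP) lies at the very end of the fingers, on their centre line; the grasp point (between the pads) lies 19 mm behind it; z points along the fingers, y is the direction in which the jaws open and shut (so a half turn about z gives the same grasp; the last joint's range is limited). The gripper opens to 85 mm and grips with 20 to 120 N. Pads are 22 mm wide; open, the fingers measure 114 mm over their backs; the gripper's body (76 mm by 85 mm) begins 54 mm behind the grasp point. The pads swing forward as they close: fully open they stand 13 mm farther back than shut.
Start: joints at [-1.337, 0.326, -0.193, 1.052, 0, 1.437], TCP at [197.773, -513.23, 231.281] pointing down, gripper open.
Joint ranges: [-2.65, 2.65], [-0.97, 1.79], [-1.3, 1.35], [-1.93, 2.1], [-1.47, 1.37], [-3.14, 3.14]. Speed limits (rad/s): [2.57, 2.57, 3.14, 3.14, 3.14, 3.14].

### API

Orientations are given as [roll, pitch, yaw] about the fixed x, y, z axes, in that order (R = Rz(yaw) Ry(pitch) Rx(roll)).
In Python, from bench import bot, solve_ik, imaging gives the robot as it stands. Calls block until the motion is done:
- bot.move_ptp(position, orientation): joint-space move of the TCP to a pose.
- bot.movel(position, rot=None, max_speed=150, threshold=None): straight line of the TCP; rot=None keeps the orientation; max_speed is the mean speed in mm/s. With threshold (N) it stops when the force on the tool has changed by that much, and returns True; else False.
- bot.move_j(angles): joint-space move.
- bot.grip(opening, effort=None): opening from 0.0 (shut) to 1.0 (fully open); effort is the grip in N (None keeps the last); returns when the fingers have stopped.
- bot.dwell(seconds).
- solve_ik(position, orientation): joint angles nearest the present ones, or None.
- bot.get_state(): the state.
- imaging.capture(name): name is "scene" or "top" or "wrist"; returns the picture (420x560x3 uint8, blue, green, red); there is no depth.
- imaging.camera_model(name): a dict with "K" (3x3 intrinsics, pixels), "k1" (the pictures are not rectified: a ray, as slopes to the right and down, at radius r is drawn at 1 + k1 r^2 times it, then the intrinsics apply), "position" and "rotation" of the camera in the world. Camera axes: x right, y up, looking along -z (the intrinsics and any distortion apply to the point x, -y, -z); pixel columns grow to the right and rows downward; lengths in mm; the calibration is good to about 2 mm. A picture is of the moment at which its call begins: read the wrist's pose just before it. camera_model takes no time and is no camera call; for the wrist camera it gives the pose at the moment of the call.
A pose or a line that the arm cannot do raises bot.IKError and nothing moves.
- bot.sign_off(): hands the job in, once; it reports no verdict.
The state is a dict: "t": time; "qpos": joint angles; "joint_velocities": joint speeds; "effort": joint torques, N m; "tcp_pos": TCP position; "orientation": TCP orientation; "contact_force": force on the tool from outside, world axes, zero at the start; "wrist_torque": the same for the moment, N m; "opening": opening from 0.0 (shut) to 1.0 (fully open).
Only numpy, scipy, OpenCV 4.12 (cv2) and the standard library are available. Lean on these libraries where they do the work, as an engineer would, in place of code of your own. Each camera call takes 0.05 s, during which the arm holds its last target.

### The job

Two hand planes are stripped for cleaning: make up a parts tray for each, standing every part upright on the floor of the pocket beside the place where it fits on its plane. The long tray with the bench plane gets the tall wooden knob in the pocket at the toe, the iron frog in the middle one and the wooden rear handle in the long one at the heel; the short tray with the block plane gets the low brass knob at the toe and the steel palm cap at the heel. Set parts down rather than drop them, knock none of them over, and leave the spare mushroom knob and the flat steel cap where they are.

Things in the scene. Friction and masses are not known exactly. Their poses are not given: they have to be found in the camera images.
- long_tray: Fixed plywood tray, 12 mm high, walls 6, floor 4 mm above table. Longer one (282 mm along y); bench-plane body in its back bay, 60 mm high, from x = 70 mm on, toe at +y. Own x away from robot, y left along tray. Origin: on the table under the middle of the near pocket row (x -35 to 35 mm): toe pocket y 69 to 135 mm (centre 102), middle -23 to 63 (centre 20), heel -135 to -29 (centre -82).
- short_tray: Fixed plywood tray, 12 mm high, walls 6, floor 4 mm above table. Shorter one (178 mm along y); block-plane body in its back bay, 44 mm high, from x = 66 mm on, toe at +y. Own x away from robot, y left along tray. Origin: on the table under the middle of the near pocket row (x -35 to 35 mm): toe pocket y 25 to 83 mm (centre 54), heel pocket -83 to 19 (centre -32).
- tote: Rear handle (tote) of the bench plane: dark wooden hand grip, 83 mm tall, on a flat foot 80 mm long (own x) and 28 mm thick (own y); the neck, 26 mm thick with flat sides, is pinched across own y about 48 mm up. Stands upright; origin: centre of underside, z up.
- tall_knob: Front knob of the bench plane: turned dark wood, 62 mm tall, foot 38 mm across, narrow waist, round head 40 mm across, widest 42 to 50 mm up; brass nut on top. Stands upright; origin: centre of underside, z up.
- frog: Frog of the bench plane (casting that carries the blade): dark iron, foot 60 (own x) x 46 mm (own y), 9 mm thick; central block 26 mm long, 46 mm wide, up to 39 mm: grip it across own y about 30 mm up; bright sloping face up to 46 mm high; brass nut at -x. Stands upright; origin: centre of underside, z up.
- low_knob: Front knob of the block plane: small brass knob, 36 mm tall, foot 28 mm across, head 33 mm across from 19 to 30 mm up. Stands upright; origin: centre of underside, z up.
- palm_cap: Lever cap of the block plane: low stepped, rounded bright steel block, 74 mm long (own x), 40 mm wide (own y), 26 mm tall; its top 12 mm are 38 mm wide, from x = -29 to 17 mm; small brass screw at the -x end. Stands upright; origin: centre of underside, z up.
- mushroom_knob: Spare of neither plane, to be left: dark wooden mushroom-shaped knob, wide low head 48 mm across, 42 mm tall, foot 30 mm across. Stands upright; origin: centre of underside, z up.
- flat_cap: Spare of neither plane, to be left: flat bright steel lever cap, a plate 66 mm long (own x), 48 mm wide, 7 mm thick with a keyhole and a small dark lever on it, 11 mm tall in all. Origin: centre of underside.
Not all that is in view belongs to the job. What is shaped like the frog but pink is not meant.

How it is judged:
By the outcome, as a careful person would: the job done as asked, in the order asked, and still so for the second after the job is handed in, with the robot touching nothing.
It also fails if it takes over 123 s, if anything falls off the work surface, if the arm or the gripper's body presses on something with over 40 N, if the wrist force passes 120 N, or if a joint passes its speed limit or range.

## Working session

There is one attempt and no reset: what is moved stays moved. The work goes in short steps, each a Python script; the robot and the scene stay as the last script left them, time stands still between calls to the robot, and variables do not carry over. Pictures are saved under pics/ and viewed, and the job is handed in when it is done.

```bash
ls; mkdir -p pics
python3 - <<'E'
from bench import bot, solve_ik, imaging
import cv2
for n in("scene","top","wrist"):
    im=imaging.capture(n); cv2.imwrite(f"pics/{n}0.png",im)
    m=imaging.camera_model(n); print(n,m)
print(bot.get_state())
E
```

```text
pics
scene {'K': array([[380.81540492,   0.        , 274.37012324],
       [  0.        , 380.81540492, 213.5721868 ],
       [  0.        ,   0.        ,   1.        ]]), 'k1': -0.0005929995501085793, 'position': array([838.58639753, 321.08506252, 561.90596637]), 'rotation': array([ 0.70864459, -0.01449692,  2.16722486])}
top {'K': array([[466.48124235,   0.        , 282.7484809 ],
       [  0.        , 466.48124235, 220.09169433],
       [  0.        ,   0.        ,   1.        ]]), 'k1': -0.10200891426757648, 'position': array([ 368.53764144,   83.732134  , 1063.55363811]), 'rotation': array([ 0.10169825, -0.00723024, -1.59916078])}
wrist {'K': array([[333.71415746,   0.        , 282.60590346],
       [  0.        , 333.71415746, 208.63073792],
       [  0.        ,   0.        ,   1.        ]]), 'k1': -0.02713778023158774, 'position': array([ 261.91772996, -488.46300814,  372.82686931]), 'rotation': array([-2.76252319e-01, -6.10031811e-04, -1.20368000e+00])}
{'t': 0.15, 'qpos': array([-1.33719970e+00,  3.26752075e-01, -1.93369215e-01,  1.05202651e+00,
        5.50578417e-06,  1.43663589e+00]), 'joint_velocities': array([-0.00089197, -0.00299356,  0.00253526,  0.00263143, -0.00026167,
        0.00011576]), 'effort': array([ 8.75992973e-04, -4.43704319e+01,  2.62664402e+01,  1.04589475e-02,
       -9.09334312e-05,  4.55531122e-06]), 'tcp_pos': array([ 197.66305059, -512.76105425,  230.68776469]), 'orientation': array([-3.14025406e+00, -1.86226735e-04,  3.67756935e-01]), 'contact_force': array([ 0.07238067,  0.34798738, -0.18542486]), 'wrist_torque': array([ 0.01941615, -0.01285393, -0.00302254]), 'opening': 1.0003555253763685}
```

View pics/top0.png

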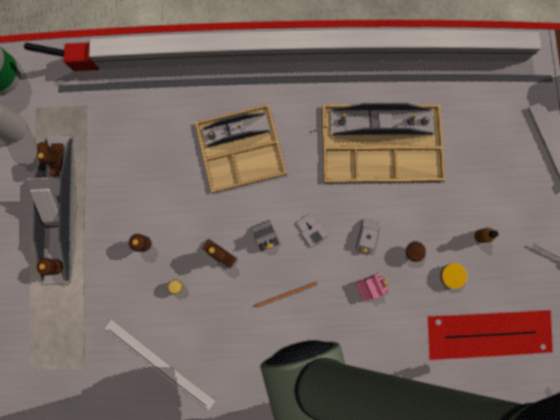

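View pics/scene0.png

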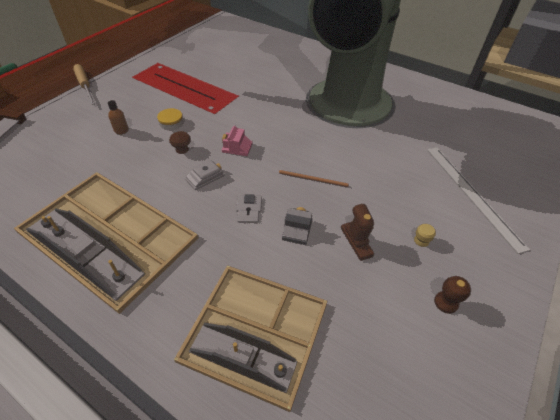

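View pics/wrist0.png

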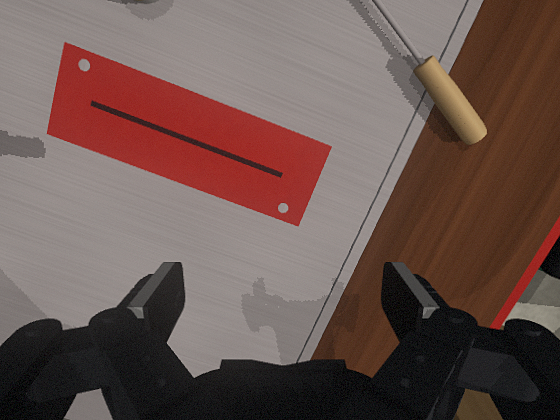

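```bash
cat > h.py <<'E'
import numpy as np, cv2
from bench import bot, solve_ik, imaging
from scipy.spatial.transform import Rotation as Rn
def ray(m,uv):
    K=m['K'];d=np.array([m['k1'],0,0,0,0.])
    uv=np.asarray(uv,float).reshape(-1,1,2)
    # model: r_d = r(1+k1 r^2)  == opencv k1
    p=cv2.undistortPoints(uv,K,d).reshape(-1,2)
    v=np.c_[p[:,0],-p[:,1],-np.ones(len(p))]
    return np.array(m['position']),Rn.from_euler('xyz',m['rotation']).apply(v)
def onplane(m,uv,z):
    o,v=ray(m,uv); s=(z-o[2])/v[:,2]
    return (o+s[:,None]*v)[:,:2]
def project(m,X):
    X=np.atleast_2d(X).astype(float)
    c=Rn.from_euler('xyz',m['rotation']).inv().apply(X-m['position'])
    q=np.c_[c[:,0],-c[:,1],-c[:,2]]
    return cv2.projectPoints(q,np.zeros(3),np.zeros(3),m['K'],np.array([m['k1'],0,0,0,0.]))[0].reshape(-1,2)
E
python3 - <<'E'
from h import *
im=cv2.imread('pics/top0.png')
c=im[215:310,110:400]; cv2.imwrite('pics/topz1.png',cv2.resize(c,None,fx=2.75,fy=2.75,interpolation=cv2.INTER_CUBIC))
c=im[95:200,190:450]; cv2.imwrite('pics/topz2.png',cv2.resize(c,None,fx=3,fy=3,interpolation=cv2.INTER_CUBIC))
m=imaging.camera_model('top')
P={'tall':(140,242,50),'low':(175,287,30),'tote':(220,253,40),'frog':(265,236,20),'palm':(369,236,20),'LT':(382,166,12),'ST':(245,168,12)}
for k,(u,v,z) in P.items(): print(k,onplane(m,[(u,v)],z).round(0))
E
```

```text
tall [[432. 387.]]
low [[332. 315.]]
tote [[404. 213.]]
frog [[440. 114.]]
palm [[ 433. -120.]]
LT [[ 595. -160.]]
ST [[598. 156.]]
```

View pics/topz1.png

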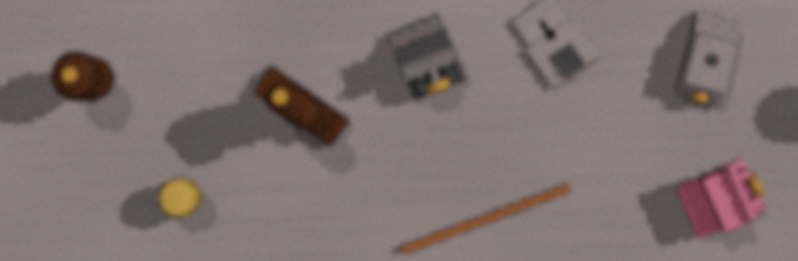

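View pics/topz2.png

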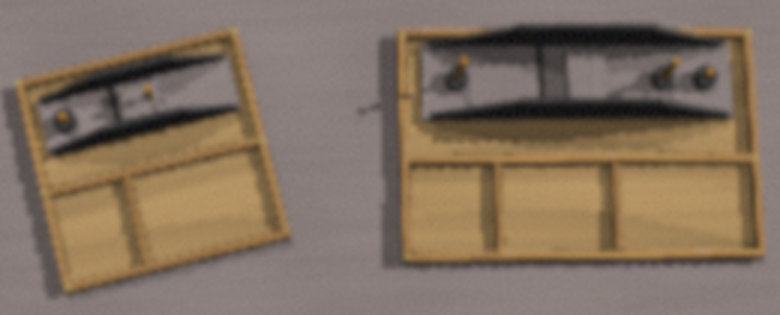

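Run:
```python
from h import *
import pickle
V={}
for n,p in (('B',(330,0,220)),('A',(320,240,220))):
    bot.move_ptp(p,[np.pi,0,0])
    m=imaging.camera_model('wrist'); im=imaging.capture('wrist')
    cv2.imwrite(f'pics/w{n}.png',im); V[n]=m; print(bot.get_state()['t'],bot.get_state()['tcp_pos'])
V['top']=imaging.camera_model('top');im=imaging.capture('top');cv2.imwrite('pics/top1.png',im)
V['scene']=imaging.camera_model('scene')
pickle.dump(V,open('V.pkl','wb'))
```

```text
2.1167 [330.46035071  -0.52099939 220.10549282]
6.775 [320.01645824 239.95659291 219.99577583]
```

View pics/wA.png

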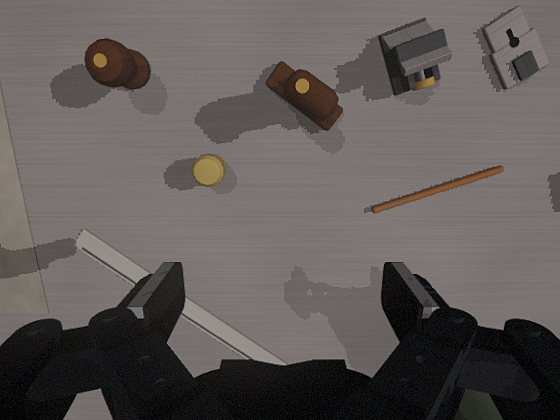

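View pics/wB.png

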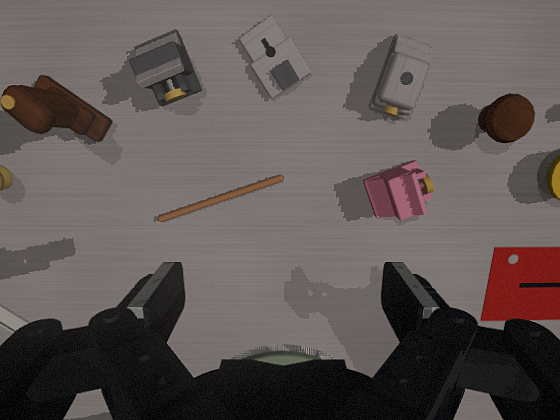

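Run:
```python
import cv2,numpy as np
A=cv2.imread('pics/wA.png');B=cv2.imread('pics/wB.png')
def z(im,x,y,w,h,f,name):
    c=cv2.resize(im[y:y+h,x:x+w],None,fx=f,fy=f,interpolation=cv2.INTER_CUBIC)
    for i in range(0,w,10): cv2.putText(c,str(x+i),(i*f,8),0,.3,(0,255,255),1); cv2.line(c,(i*f,10),(i*f,14),(0,255,255),1)
    for i in range(0,h,10): cv2.putText(c,str(y+i),(0,i*f+4),0,.3,(0,255,255),1);cv2.line(c,(20,i*f),(24,i*f),(0,255,255),1)
    return c
t=z(A,255,50,100,90,4,'');f=z(A,370,5,95,100,4,'')
def pad(c): return cv2.copyMakeBorder(c,0,400-c.shape[0],0,400-c.shape[1],0)
cv2.imwrite('pics/z1.png',np.hstack([pad(t),pad(f)]))
p=z(B,355,25,95,100,4,'');k=z(A,75,30,100,75,4,'')
cv2.imwrite('pics/z2.png',np.hstack([pad(p),pad(k)]))
f=z(B,120,20,95,100,4,'');k=z(B,0,60,120,90,3,'')
cv2.imwrite('pics/z3.png',np.hstack([pad(f),pad(k)]))
```

```text
(no output)
```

View pics/z1.png

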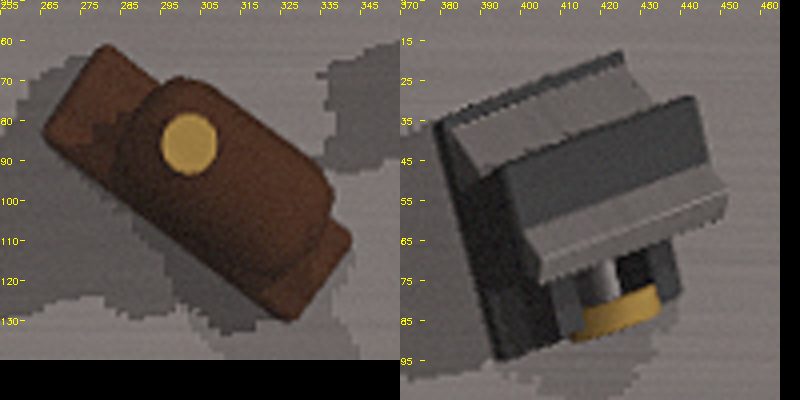

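View pics/z2.png

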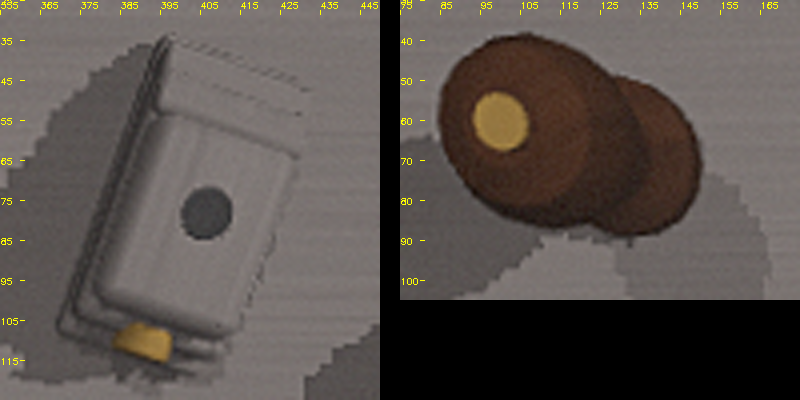

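View pics/z3.png

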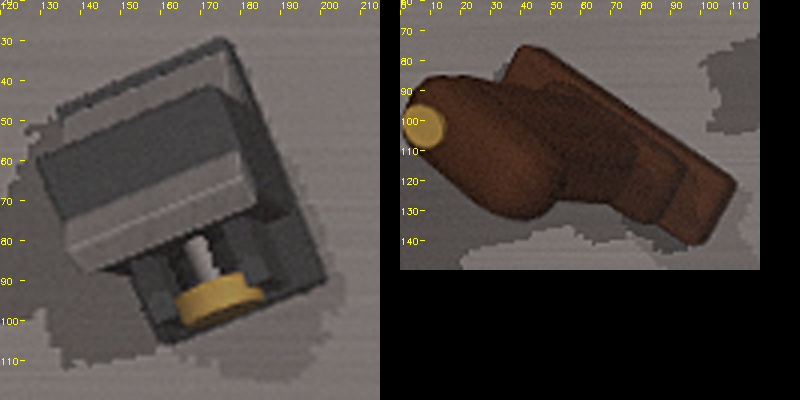

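Run:
```python
from h import *
import pickle
V=pickle.load(open('V.pkl','rb'));A,B=V['A'],V['B']
def tri(a,b):
    o1,d1=ray(A,[a]);o2,d2=ray(B,[b]);d1=d1[0];d2=d2[0]
    s=np.linalg.lstsq(np.c_[d1,-d2],o2-o1,rcond=None)[0]
    p,q=o1+s[0]*d1,o2+s[1]*d2
    return (p+q)/2,np.linalg.norm(p-q)
P=lambda m,u,z:print(onplane(m,u,z).round(1).tolist(), end='')
def info(m,c,z):
    X=onplane(m,c,z); e=[np.linalg.norm(X[i]-X[(i+1)%4]) for i in range(4)]
    l1=X[1]-X[0]; l2=X[2]-X[1]
    print('  c',X.mean(0).round(1),'edges',np.round(e,1),'ang',np.degrees([np.arctan2(l1[1],l1[0]),np.arctan2(l2[1],l2[0])]).round(1))
print('tote nut',tri((302,86),(8,102)))
for z in(0,6,10):
    print(z); info(A,[(266,84),(328,130),(343,110),(282,61)],z); info(B,[(98,142),(112,120),(46,75),(38,90)],z)
print('frog nut?',tri((422,84),(174,94)))
for a,b in (((379,36),(134,47)),((395,95),(161,106)),((442,78),(202,90)),((425,18),(176,30)),((451,52),(184,69)),((404,75),(142,88)),((443,29),(172,42)),((394,48),(129,59))): print(a,b,tri(a,b))
for z in(0,9):
    print(z); info(A,[(395,95),(442,78),(425,18),(379,36)],z); info(B,[(161,106),(202,90),(176,30),(134,47)],z)
print('knob nut');[P(A,[(100,60)],z) for z in (60,62)]
print('foot'); 
print('low knob');[P(A,[(209,170)],z) for z in (30,36)]
print('palm hole');P(B,[(406.5,78)],26)
for z in(0,14,26):
    print(z); info(B,[(396,34),(370,107),(411,119),(432,47)],z); info(B,[(394,53),(378,98),(412,108),(429,64)],z)
```

```text
tote nut (array([410.85949752, 223.59818594,  80.73488546]), np.float64(0.2296695733862469))
0
  c [406.5 215.5] edges [79.7 25.3 79.4 27.4] ang [-125.3  -36.3]
  c [408.2 217.8] edges [29.3 77.9 18.4 77.7] ang [-38.8  54.1]
6
  c [406.2 215.9] edges [78.4 24.9 78.1 26.9] ang [-125.3  -36.3]
  c [408.  214.1] edges [28.8 76.6 18.  76.4] ang [-38.8  54.1]
10
  c [406.1 216.2] edges [77.5 24.6 77.3 26.6] ang [-125.3  -36.3]
  c [407.9 211.7] edges [28.5 75.8 17.8 75.6] ang [-38.8  54.1]
frog nut? (array([418.33449541, 104.00696831,  21.39930185]), np.float64(1.3750447872295795))
(379, 36) (134, 47) (array([463.78893464, 144.74328019,   5.95599062]), np.float64(1.3190509699791984))
(395, 95) (161, 106) (array([408.30387288, 123.85731542,   4.04213253]), np.float64(0.06905202500907852))
(442, 78) (202, 90) (array([423.97426673,  79.3829919 ,   8.87840284]), np.float64(1.1529665218436227))
(425, 18) (176, 30) (array([479.12105639, 101.61477248,   7.26055586]), np.float64(0.1780471816031551))
(451, 52) (184, 69) (array([441.49610459,  87.76558701,  39.63770932]), np.float64(4.0667844995845
[... 405 characters left out ...]
es [46.6 60.9 46.1 61.2] ang [-70.5  21.5]
9
  c [443.4 113.2] edges [48.9 58.8 46.2 58.1] ang [-70.2  22.8]
  c [443.5 111.5] edges [45.4 59.4 45.  59.7] ang [-70.5  21.5]
knob nut
[[434.2, 393.3]][[433.9, 392.3]]foot
low knob
[[335.2, 312.8]][[336.2, 311.5]]palm hole
[[433.1, -119.4]]0
  c [ 436. -124.] edges [73.1 45.9 71.8 39.1] ang [ 162.9 -105.2]
  c [ 432.7 -125.4] edges [45.3 37.8 45.1 38. ] ang [ 163.1 -105.1]
14
  c [ 434.6 -119.2] edges [70.3 44.1 69.  37.6] ang [ 162.9 -105.2]
  c [ 431.4 -120.6] edges [43.6 36.3 43.4 36.5] ang [ 163.1 -105.1]
26
  c [ 433.4 -115.1] edges [67.9 42.6 66.6 36.3] ang [ 162.9 -105.2]
  c [ 430.3 -116.5] edges [42.1 35.1 41.9 35.3] ang [ 163.1 -105.1]
```

Run:
```python
from h import *
import pickle
V=pickle.load(open('V.pkl','rb'));m=V['scene']
im=cv2.imread('pics/scene0.png')
x,y,w,h,f=335,195,55,70,8
c=cv2.resize(im[y:y+h,x:x+w],None,fx=f,fy=f,interpolation=cv2.INTER_CUBIC)
a=np.radians(54); d=np.array([np.cos(a),np.sin(a)]); n=np.array([-d[1],d[0]])
for s in range(-40,41,10):
  for z in (0,48,83):
    q=(project(m,[*(np.array([406.5,215.7])+s*d),z])[0]-[x,y])*f+f/2
    cv2.circle(c,tuple(np.int32(q)),3,(0,255,0) if s>0 else (0,0,255) if s<0 else (255,255,255),-1)
cv2.imwrite('pics/z4.png',c)
```

```text
(no output)
```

View pics/z4.png

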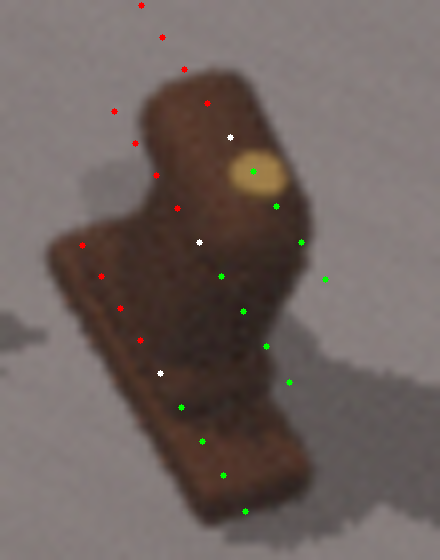

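Run:
```python
from h import *
import pickle
V=pickle.load(open('V.pkl','rb'));m=V['top'];A=V['A']
im=cv2.imread('pics/top1.png')
hsv=cv2.cvtColor(im,cv2.COLOR_BGR2HSV)
mk=cv2.inRange(hsv,(12,70,70),(30,255,255)); mk[:90]=0;mk[200:]=0
mk=cv2.morphologyEx(mk,cv2.MORPH_CLOSE,np.ones((9,9)))
cs,_=cv2.findContours(mk,0,cv2.CHAIN_APPROX_NONE)
for c in sorted(cs,key=cv2.contourArea)[-2:]:
    X=onplane(m,c[:,0,:].astype(float),12).astype(np.float32)
    r=cv2.minAreaRect(X); b=cv2.boxPoints(r); print(r); print(b.round(1).tolist())
    img=cv2.approxPolyDP(c,6,True)[:,0]; print(img.tolist())
def tri(ma,a,mb,b):
    o1,d1=ray(ma,[a]);o2,d2=ray(mb,[b]);d1=d1[0];d2=d2[0]
    s=np.linalg.lstsq(np.c_[d1,-d2],o2-o1,rcond=None)[0]
    p,q=o1+s[0]*d1,o2+s[1]*d2
    return (p+q)/2,np.linalg.norm(p-q)
f=lambda u,v:(110+(u+.5)/2.75-.5,215+(v+.5)/2.75-.5)
print('tallnut',onplane(m,[f(68,74)],62),onplane(A,[(100,60)],62))
print('low',onplane(m,[f(180,198)],36),onplane(A,[(209,170)],34))
print('palm hole',onplane(m,[f(711,60)],26)); print('tote nut',onplane(m,[f(280,97)],82))
```

```text
((646.9605712890625, 166.96331787109375), (174.5953369140625, 180.4657745361328), 12.646307945251465)
[[542.0, 235.89999389648438], [581.5, 59.79999923706055], [751.9000244140625, 98.0], [712.4000244140625, 274.1000061035156]]
[[268, 104], [195, 122], [212, 192], [286, 173]]
((651.107421875, -165.44268798828125), (284.52020263671875, 186.6767120361328), 89.18864440917969)
[[555.7999877929688, -306.3999938964844], [742.4000244140625, -309.0], [746.5, -24.5], [559.7999877929688, -21.899999618530273]]
[[322, 105], [325, 182], [444, 180], [438, 104], [416, 105], [413, 119], [417, 107], [432, 108], [425, 120], [434, 121], [434, 133], [331, 135], [329, 110], [342, 107], [344, 118], [352, 105]]
tallnut [[432.58157365 396.16573513]] [[433.85168303 392.32500169]]
low [[332.78706483 313.66114156]] [[335.89026423 311.94761679]]
palm hole [[ 431.97095898 -117.02242919]]
tote nut [[409.44763449 225.51269448]]
```

Run:
```python
from h import *
import pickle
V=pickle.load(open('V.pkl','rb'))
bot.move_ptp((500,0,250),[np.pi,0,0])
m=imaging.camera_model('wrist'); im=imaging.capture('wrist')
cv2.imwrite('pics/wT.png',im); V['T']=m; print(bot.get_state()['t'])
pickle.dump(V,open('V.pkl','wb'))
d=cv2.resize(im,None,fx=1.42,fy=1.42)
def draw(o,yaw,ys,col):
    c,s=np.cos(yaw),np.sin(yaw)
    for a,b in ys:
        Q=[(-35,a),(35,a),(35,b),(-35,b)]
        X=[[o[0]+c*x-s*y,o[1]+s*x+c*y,12] for x,y in Q]
        cv2.polylines(d,[np.int32(project(m,X)*1.42)],True,col,1)
draw((601,-164.8),np.radians(-.81),[(69,135),(-23,63),(-135,-29)],(0,0,255))
draw((604,157.3),np.radians(12.65),[(25,83),(-83,19)],(255,0,0))
cv2.imwrite('pics/wT2.png',d)
```

```text
11.5417
```

View pics/wT2.png

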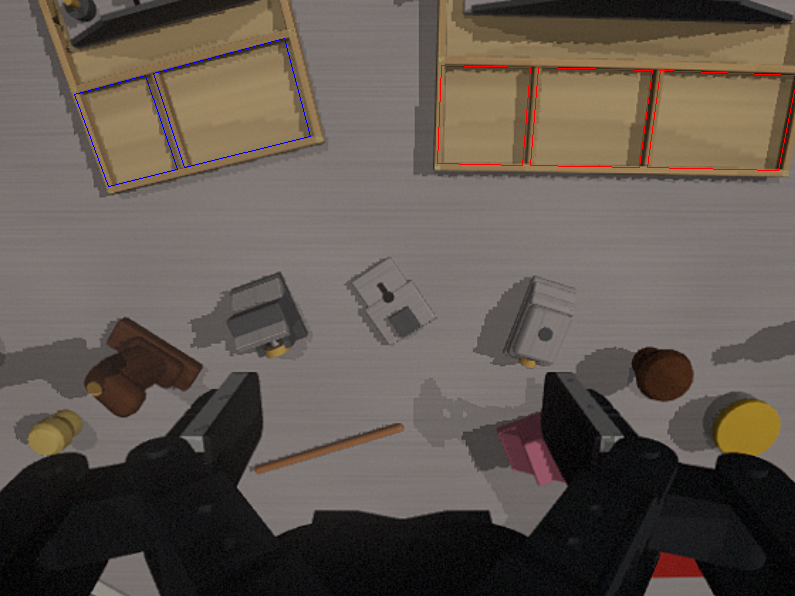

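```bash
cat >> h.py <<'E'
def rot(deg): return [np.pi,0,np.radians(deg)]
def pick(xy,yaw,z,op,eff,clear=75):
    bot.grip(op)
    bot.move_ptp((*xy,z+clear),rot(yaw))
    hit=bot.movel((*xy,z),max_speed=90,threshold=12)
    if hit: print('HIT on descent',bot.get_state()['tcp_pos']); return False
    bot.grip(0.0,eff)
    o=bot.get_state()['opening']
    bot.movel((*xy,z+6),max_speed=40); bot.movel((*xy,170+z),max_speed=200)
    s=bot.get_state(); print('gripped',round(o,3),'lifted',round(s['opening'],3),s['contact_force'].round(1),'t',s['t']); return True
LT=(601,-166.5,-0.81); ST=(603.5,155.,12.65)
def tw(T,x,y):
    a=np.radians(T[2]);c,s=np.cos(a),np.sin(a); return (T[0]+c*x-s*y,T[1]+s*x+c*y)
def place(xy,yaw,z,op,name=None):
    bot.move_ptp((*xy,z+110),rot(yaw))
    bot.movel((*xy,z+4+8),max_speed=150)
    bot.dwell(.2)
    hit=bot.movel((*xy,z+4-3),max_speed=20,threshold=4)
    s=bot.get_state(); print('down',hit,s['tcp_pos'].round(1),s['contact_force'].round(1))
    bot.grip(op); 
    p=s['tcp_pos']; bot.movel((p[0],p[1],z+60),max_speed=120); bot.movel((p[0],p[1],z+150),max_speed=250)
    print('t',bot.get_state()['t'])
E
python3 - <<'E'
from h import *
for n,p,y in (('k',(433,394,23),0),('kp',(*tw(LT,0,102),30),0),('f',(443,112,7),22),('fp',(*tw(LT,0,20),30),89.2),('t',(409.4,219.7,27),54),('tp',(*tw(LT,0,-82),30),89.2),('l',(334.5,312.7,4),0),('lp',(*tw(ST,0,54),8),12.6),('p',(431,-117.5,5),-17),('pp',(*tw(ST,0,-32),9),102.6),('pp',(*tw(ST,0,-32),9),-77.4)):
    q=solve_ik(p,rot(y)); print(n,None if q is None else np.round(q,2))
print(pick((433.3,394),0,23,.8,40))
imaging.capture
cv2.imwrite('pics/k1.png',imaging.capture('wrist'))
E
```

```text
k [ 0.61  0.6  -0.34  0.63  0.   -2.53]
kp [-0.23  0.62 -0.28  0.67  0.    2.91]
f [ 0.09  0.46 -0.7   0.42  0.    2.84]
fp [-0.36  0.64 -0.24  0.69  0.    1.23]
t [ 0.33  0.43 -0.66  0.48  0.    2.53]
tp [-0.51  0.69 -0.15  0.74  0.    1.08]
l [ 0.59  0.46 -0.7   0.41  0.   -2.55]
lp [ 0.22  0.68 -0.23  0.66  0.   -3.14]
p [-0.43  0.45 -0.73  0.4   0.    3.01]
pp [ 0.08  0.67 -0.24  0.65  0.    1.43]
pp [ 0.08  0.67 -0.24  0.65  0.   -1.71]
gripped 0.448 lifted 0.446 [ 0.3 -0.5 -1. ] t 19.025
True
```

View pics/k1.png

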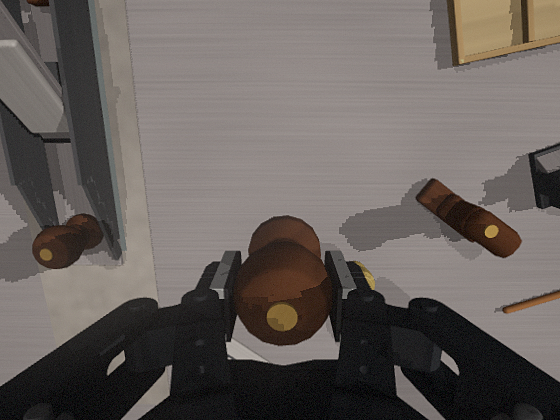

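Run:
```python
from h import *
place(tw(LT,0,102),-30,23,.8)
if pick((443.5,112.3),22.2+180,7,.9,60):
    place(tw(LT,0,20),89.2+180,7,.8)
    cv2.imwrite('pics/f1.png',imaging.capture('wrist'))
```

```text
down True [602.7 -64.7  27.9] [-1.5  0.4  5.2]
t 23.8167
gripped 0.534 lifted 0.53 [ 0.5 -1.4 -2.8] t 28.8833
down True [ 601.5 -146.6   11.9] [-0.9 -0.   4.2]
t 33.2167
```

View pics/f1.png

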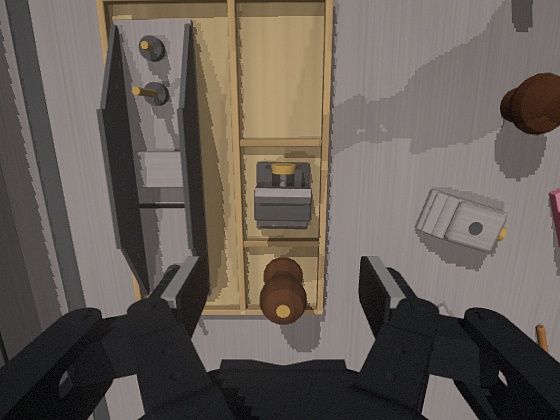

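Run:
```python
from h import *
a=np.radians(54)
if pick((406.5+5*np.cos(a),215.7+5*np.sin(a)),54+180,27,.7,50):
    cv2.imwrite('pics/t0.png',imaging.capture('wrist'))
    place(tw(LT,0,-77),89.2+180,27,.7)
    cv2.imwrite('pics/t1.png',imaging.capture('wrist'))
```

```text
gripped 0.298 lifted 0.3 [-0.2 -0.1 -1. ] t 37.7
down True [ 600.2 -243.7   31.6] [-1.3 -0.   4.1]
t 42.5667
```

View pics/t0.png

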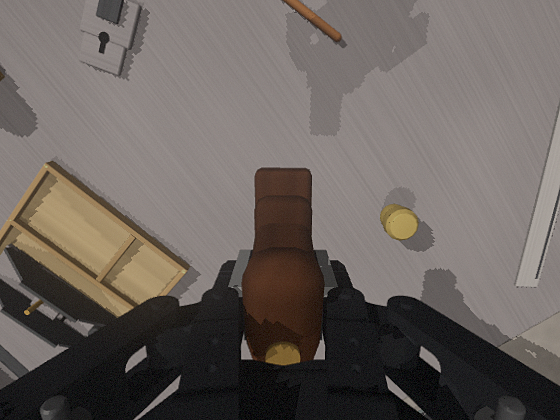

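View pics/t1.png

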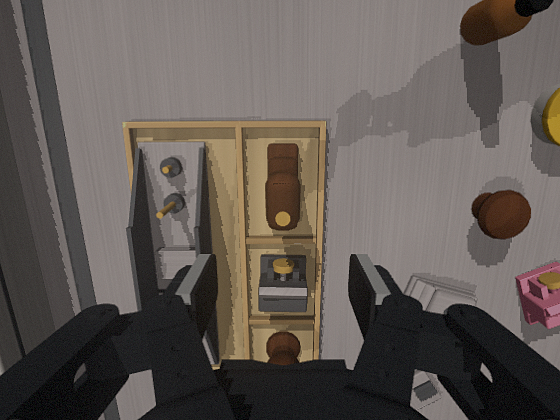

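Tote stands in the heel pocket (283,185), frog at (283,285), knob at (283,348). The low knob is next, then the palm cap.

Run:
```python
from h import *
if pick((334.3,312.8),90,4,.75,50):
    place(tw(ST,0,54),102.65,4,.6)
    cv2.imwrite('pics/l1.png',imaging.capture('wrist'))
```

```text
gripped 0.361 lifted 0.361 [-0.   0.5 -1.3] t 49.0
down True [591.9 207.7   8.8] [-0.4  0.3  4.5]
t 52.9833
```

View pics/l1.png

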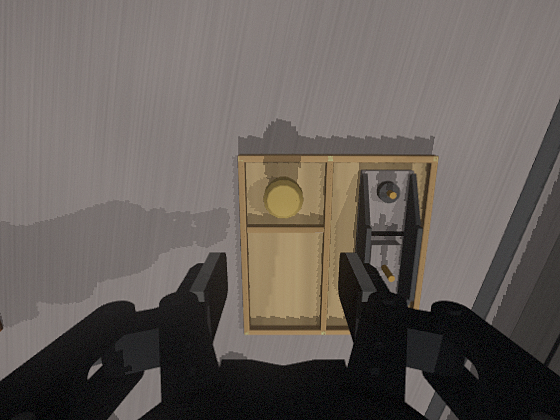

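Run:
```python
from h import *
if pick((430.7,-117.3),-17.1+180,4.5,.75,60):
    cv2.imwrite('pics/p0.png',imaging.capture('wrist'))
    place(tw(ST,0,-38),102.65+180,4.5,.58)
    bot.move_ptp((420,0,270),rot(180))
    cv2.imwrite('pics/p1.png',imaging.capture('wrist'))
    cv2.imwrite('pics/pt.png',imaging.capture('top'))
    cv2.imwrite('pics/ps.png',imaging.capture('scene'))
```

```text
gripped 0.446 lifted 0.448 [-0.3  0.1 -0.9] t 57.4333
down True [612.  118.    9.4] [-1.3 -0.6  3.5]
t 61.7083
```

View pics/p0.png

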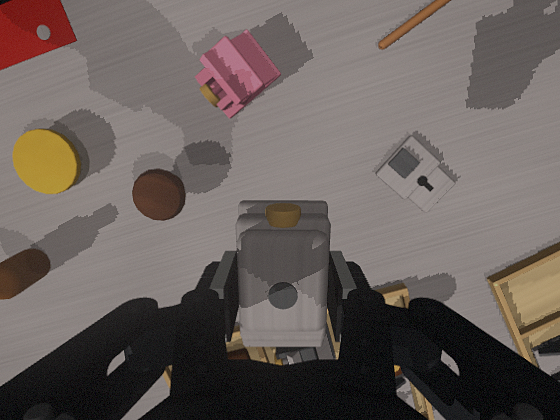

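View pics/pt.png

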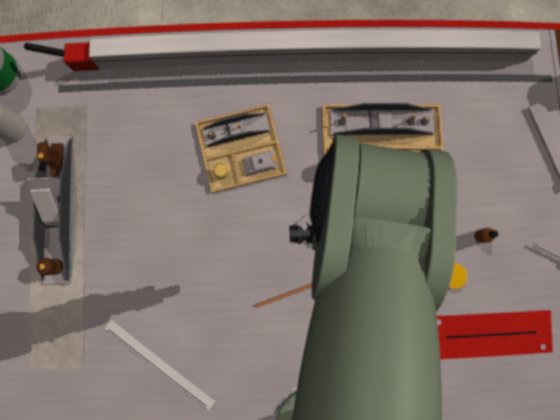

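View pics/ps.png

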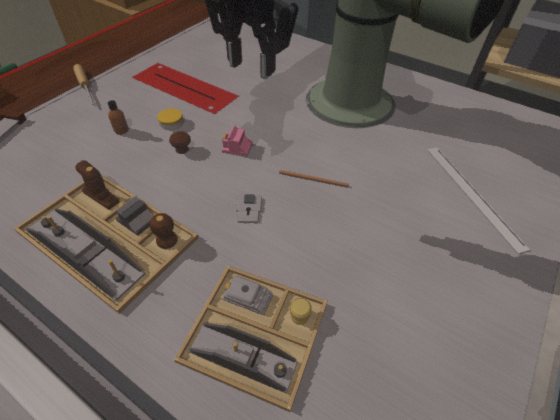

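Run:
```python
import cv2,numpy as np
s=cv2.imread('pics/ps.png')
a=cv2.resize(s[150:280,40:200],None,fx=2.4,fy=2.4,interpolation=cv2.INTER_CUBIC)
b=cv2.resize(s[260:360,200:330],None,fx=3.12,fy=3.12,interpolation=cv2.INTER_CUBIC)[:312]
print(a.shape,b.shape)
cv2.imwrite('pics/fin.png',np.hstack([a,b[:a.shape[0]]]))
```

```text
(312, 384, 3) (312, 406, 3)
```

View pics/fin.png

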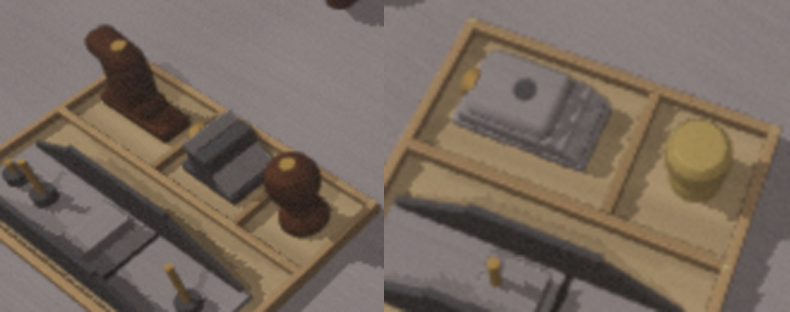

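```bash
python3 -c "
from h import *
print(bot.sign_off(), bot.get_state()['t'])"
```

```text
the job is handed in; nothing more can be done
the job is handed in; nothing more can be done
```

All five parts are in their pockets and the job is handed in at about 65 s of the 123 s allowed.

I placed them in the order you listed. The tall knob, frog and tote went into the toe, middle and heel pockets of the long tray. The low brass knob and palm cap went into the toe and heel pockets of the short tray. Each part was lowered slowly until it touched the pocket floor, then released.

**Last checks:** the final scene picture shows all five upright and clear of the pocket walls. The mushroom knob, flat cap and pink frog look to be where they started, though I didn't measure their positions again.

**Disagreements and gaps:**
- **Camera mismatch:** the top and wrist cameras differed by up to about 4 mm. I averaged them for the knobs and shifted the tray positions by 2 to 3 mm to match the wrist view.
- **Blocked top view:** in the last top picture the arm hid most of the long tray's pockets. I judged that tray from the scene picture and from wrist pictures taken after the frog and tote were placed.

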